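# Mount the abrasive drum on the finisher and lock it with its keeper

## Task

Get the shoe finisher ready: slide the abrasive drum along the spindle until it is fully home against the flange, and only then lift the yellow slotted keeper off its stand and set it down astride the brass square neck of the spindle, fully seated and upright, so that the drum is locked in. Let go of everything at the end, and leave the glue bottle, hammer, tin and shoe last where they are.

Things in the scene. Friction and masses are not known exactly. Their poses are not given: they have to be found in the camera images.
- finisher: Green bench finisher, fixed. Level steel spindle, diameter 24 mm, axis 150 mm above the bench, runs from the flange 166 mm along the machine's own -y to a free end; it does not turn. Behind the flange a snout 68 mm thick, 40 mm long, then the housing, 160 mm wide, 210 mm high. Origin on the bench right below flange; x across the spindle, y towards the motor, z up.
- flange (a point): Where the spindle's axis meets the flat spindle-side face of the steel flange (diameter 56 mm). Axes as finisher. The drum is home when its origin is here along y (it hangs about 1.5 mm low).
- neck (a point): Centre of the flat top of the brass square neck, 66 mm from the flange along the spindle, 8 mm above its axis. Neck 16 mm square, in a groove 22 mm long at the spindle's surface (55 to 77 mm from the flange) with bevelled ends that leave 16 mm flat. Axes as finisher. The keeper is seated when its origin is here, its y axis along the spindle.
- drum: Loose abrasive drum hanging on the spindle by its 27 mm bore, outboard of home, 0.2-0.5 kg. Brick-red sleeve, diameter 80 mm, 40 mm long, then an aluminium hub nose, diameter 40, 14 mm long. Origin on the bore axis at the face towards the flange; sleeve and nose run along its own -y (outboard faces at y = -40 and -54 mm). Slides easily if pushed on its outboard face; may spin.
- keeper: Loose yellow plate, 12 mm thick along y, 0.12 kg. Origin mid-roof of its slot: 20 mm wide along x, open and flared below, legs to z -41 mm, outer width 40 (feet 50). Above: 40 mm wide bridge to z 14, then grip tab 32 mm wide (x) from z 14 to 60. Starts astride a wood block 16 mm wide, top 60 mm above bench, on a fixed 90x80x8 mm base: lift 45 mm straight up to clear. Fits either way round.
- glue: White glue bottle, diameter 48 mm, 110 mm tall, standing on the bench; origin at the centre of its underside. Leave alone.
- hammer: Hammer lying on the bench, handle along its -x. Leave alone.
- tin: Steel tin, diameter 70 mm, 50 mm tall; origin at the centre of its underside. Leave alone.
- last: Wooden shoe last, about 185 mm long (along x), 60 mm wide and 75 mm high; origin under its middle, on the bench. Leave alone.
Mind the look-alikes: they are no part of the job. There is more than one size of the keeper; the job needs the smallest.

How it is judged (in metres and radians):
On the way, in this order (a step that is already met when the one before it is completed fails the run):
1. the drum is fully home against the flange (y of drum in the frame of flange above -0.004 m and distance between drum and flange below 0.006 m), for 0.2 s.
2. with the drum home, the keeper sits astride the neck (all of step 1 and x of keeper in the frame of neck between -0.005 and 0.005 m and y of keeper in the frame of neck between -0.006 and 0.006 m and z of keeper in the frame of neck between -0.003 and 0.003 m and angle between keeper's own z axis and vertical below 0.15 rad), for 0.2 s.
At the end, for the whole second after the job is handed in: The drum is home (its origin within 4 mm of the flange face along the spindle and within 6 mm of the flange point); the keeper's origin is within 5 mm across, 6 mm along and 3 mm in height of the neck point, and it is upright within 0.15 rad; both are at rest (all of step 2 and linear speed of each of keeper, drum below 0.02 m/s); the robot touches nothing.
It fails at once if the glue bottle is shifted by more than 30 mm or tipped (distance of glue from where it was at the start of the episode above 0.03 m or angle between glue's own z axis and vertical above 0.4 rad).
It fails at once if the hammer is shifted by more than 30 mm (distance of hammer from where it was at the start of the episode above 0.03 m).
It fails at once if the tin is shifted by more than 30 mm or tipped (distance of tin from where it was at the start of the episode above 0.03 m or angle between tin's own z axis and vertical above 0.4 rad).
It fails at once if the shoe last is shifted by more than 30 mm or tipped (distance of last from where it was at the start of the episode above 0.03 m or angle between last's own z axis and vertical above 0.4 rad).
It also fails if it takes over 58 s, if anything falls off the work surface, if the arm or the gripper's body presses on something with over 40 N, if the wrist force passes 120 N, or if a joint passes its speed limit or range.

## Robot

A 6-joint arm with a two-finger parallel gripper is mounted at the origin on the work surface. World frame = base frame: x ahead of the robot, y to its left, z up, the work surface at z = 0. Lengths are in mm, angles in rad, forces in N, time in s.
With the tool pointing down it reaches from about 250 to 800 mm from the base axis. Payload 8.5 kg.
Tool frame: the origin (TCP) lies at the very end of the fingers, on their centre line; the grasp point (between the pads) lies 19 mm behind it; z points along the fingers, y is the line along which they close (so a half turn about z gives the same grasp; the last joint's range is limited). The gripper opens to 85 mm and grips with 20 to 120 N. Pads are 22 mm wide; open, the fingers measure 114 mm over their backs; the gripper's body (76 mm by 85 mm) begins 54 mm behind the grasp point. The pads swing forward as they close: fully open they stand 13 mm farther back than shut.
Start: joints at [1.182, 0.238, -0.013, 1.319, 0, 1.571], TCP at [198.998, 485.776, 231.276] pointing down, gripper open.
Joint ranges: [-2.66, 2.66], [-1.03, 1.9], [-1.14, 1.46], [-1.82, 2.27], [-1.45, 1.34], [-3.14, 3.14]. Speed limits (rad/s): [2.22, 2.22, 2.79, 3.14, 3.14, 3.14].

## Interface

Orientations are given as a unit quaternion [x, y, z, w].
In Python, from cell import r gives the robot as it stands. The module is installed in compiled form; this text tells all that it offers.
- The arm moves only by the tool servo_tool, never from a script. Its argument "motion" is a list that holds one entry, the list of rows, each a list of 7 numbers: the shift along the tool's x, y, z in m, then the turn, a rotation vector about the tool's x, y, z in rad, then the closure, from 0 (fully open) to 1 (shut). In form: [[[x, y, z, wx, wy, wz, fingers], ...]]. A call has 1 to 12 rows; each row shifts and turns the commanded pose from where the row before left it, along the tool's axes as they then stand; what a row does not reach is not made up. A row lasts 1/8 s, in which the tool goes at most 62.5 mm and 10.7 degrees, less where a joint would pass 70% of its speed; a pose out of reach is approached as far as the arm can. A call is refused whole if a number of a shift passes 0.0625 or a number of a turn 0.188, either way. A call with a gripper value outside its range is refused whole. The fingers move at their own pace and stop on an object; "grip_force" is the grip in N (left out, the last holds). Time passes only in rows, so rows that do not move let the fingers close. It gives the time, the measured TCP pose, the force, the opening and the grip force at its end, in the units of the state.
- r.sense(): the state, without advancing time (a new reading comes with each control period).
- r.capture(name): name is "scene" or "top"; returns the picture (480x640x3 uint8, blue, green, red); there is no depth.
- r.calibration(name): a dict with "vertical_fov" (degrees; the focal length in pixels is half the picture's height over the tangent of half this angle, whatever the lens; pixels are square), "cx", "cy" (the principal point, pixels), "xyz" and "orientation" of the camera in the world. Camera axes: x right, y down, z forward; pixel columns grow to the right and rows downward; lengths in mm; the calibration is good to about 2 mm. A picture is of the moment at which its call begins. calibration takes no time and is no camera call.
- r.close_job(): hands the job in; it is judged then, once.
The state is a dict: "time": time; "joints": joint angles; "joint_vel": joint speeds; "joint_torque": joint torques, N m; "tool_pos": TCP position; "tool_rot": TCP orientation; "contact_force": force on the tool from outside, world axes, zero at the start; "moment": the same for the moment, N m; "gripper_width": opening from 0.0 (shut) to 1.0 (fully open); "grip_force": force on a finger pad.
Only numpy, scipy, OpenCV 4.12 (cv2) and the standard library are available. Lean on these libraries where they do the work, as an engineer would, in place of code of your own. Each camera call takes 0.05 s, during which the arm holds its last target. There are 200 camera calls.

## Working session

There is one attempt and no reset: what is moved stays moved. The work goes in short steps, Python scripts to look and compute and a tool call to move; the robot and the scene stay as the last step left them, time stands still between calls to the robot, and variables do not carry over. Pictures are saved under pics/ and viewed, at most 10 in all, crops included, and the job is handed in when it is done.

Besides the shell and the picture viewer there is one more tool, called after "Emit:" by a JSON object that holds its "op" and its "data". servo_tool: Moves the arm, as the interface text tells. Its arguments: {"type":"object","properties":{"motion":{"type":"array","items":{"type":"array","items":{"type":"array","items":{"type":"number"}}}},"grip_force":{"type":"number"}},"required":["motion"]}

```bash
mkdir -p pics; cat > h.py <<'E'
import numpy as np, cv2
from scipy.spatial.transform import Rotation as R
from cell import r
def cam(n):
    c=r.calibration(n); return c, 240/np.tan(np.radians(c["vertical_fov"])/2), R.from_quat(c["orientation"]).as_matrix(), np.array(c["xyz"],float)
def ray(n,u,v):
    c,f,M,p=cam(n); d=M@np.array([(u-c["cx"])/f,(v-c["cy"])/f,1]); return p,d/np.linalg.norm(d)
def onz(n,u,v,z):
    p,d=ray(n,u,v); return p+d*(z-p[2])/d[2]
def proj(n,P):
    c,f,M,p=cam(n); q=M.T@(np.asarray(P,float)-p); return np.array([c["cx"]+f*q[0]/q[2],c["cy"]+f*q[1]/q[2]])
def tri(a,b):
    (p,d),(q,e)=ray("scene",*a),ray("top",*b)
    A=np.stack([d,-e],1); s,t=np.linalg.lstsq(A,q-p,rcond=None)[0]
    return (p+s*d+q+t*e)/2, np.linalg.norm(p+s*d-q-t*e)
E
python3 - <<'E'
from h import *
for n in("scene","top"):
    cv2.imwrite(f"pics/{n}0.png",r.capture(n)); print(r.calibration(n))
print(r.sense())
E
```

```text
{'vertical_fov': 46.93401125720868, 'cx': 320.6927974195682, 'cy': 232.31354466003162, 'xyz': array([1062.7479049 , -661.31004888,  932.43399513]), 'orientation': array([ 0.87637878,  0.25846879, -0.12011304, -0.38823573])}
{'vertical_fov': 52.896568250730425, 'cx': 316.10312313708187, 'cy': 232.4993282993377, 'xyz': array([ 365.0407286 ,   80.11348864, 1285.71233424]), 'orientation': array([ 0.70946938, -0.70010223,  0.05024431, -0.0631314 ])}
{'time': 0.1, 'joints': array([ 1.18199085e+00,  2.38746910e-01, -1.41572679e-02,  1.31918335e+00,
       -2.73364039e-05,  1.57081818e+00]), 'joint_vel': array([ 0.00078645,  0.00089639,  0.00234463,  0.00152544, -0.00043053,
        0.00105786]), 'joint_torque': array([ 1.79611536e-03, -5.39719963e+01,  3.46998239e+01,  1.34461941e-02,
        1.19188999e-04, -1.72508783e-05]), 'tool_pos': array([198.89033179, 485.47974825, 230.73313607]), 'tool_rot': array([ 1.93191232e-01,  9.81160910e-01, -6.36079472e-04, -1.11299459e-04]), 'contact_force': array([-0.47504159, -0.0779427 ,  0.03641606]), 'moment': array([-0.01366232, -0.03791307,  0.05432632]), 'grip_force': 0.0, 'gripper_width': 1.0013455180031194}
```

View pics/scene0.png

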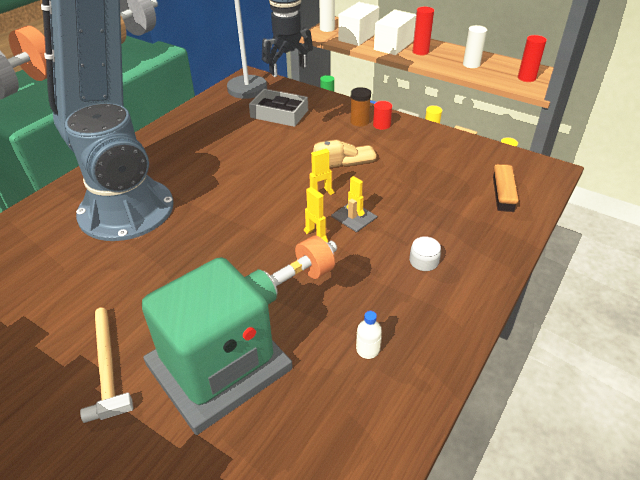

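View pics/top0.png

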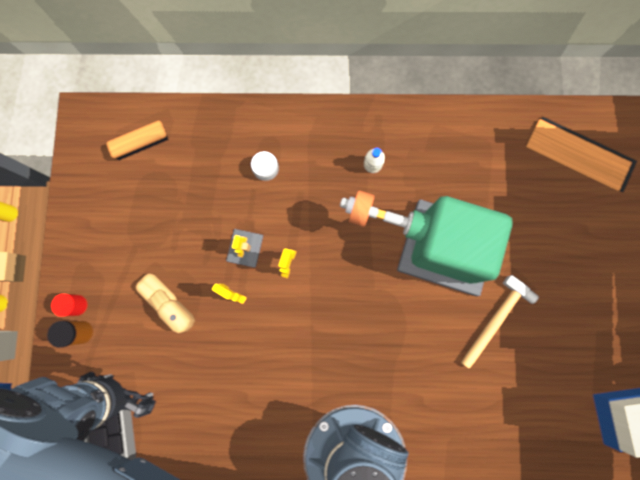

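The scene view shows the finisher at about (215,330), with its spindle running to the drum at (315,257). Three yellow plates are visible: A on the dark base at (356,200), B at (315,212) and C at (320,170). In the top view they are A (240,245), B (287,262) and C (229,293), and the drum is at (360,208). A is on the base with the block and looks smallest, so I'll enlarge to confirm that.

```bash
python3 - <<'E'
from h import *
s=cv2.imread("pics/scene0.png");t=cv2.imread("pics/top0.png")
z=lambda im,x,y,w,h,k:cv2.resize(im[y:y+h,x:x+w],None,fx=k,fy=k,interpolation=cv2.INTER_CUBIC)
a=np.vstack([z(s,240,140,160,60*1,5),z(s,240,200,160,60,5)])
cv2.imwrite("pics/c1.png",a)
b=np.vstack([z(t,200,220,114,66,7),])
b=np.vstack([z(t,330,180,114,43,7),z(t,205,223,114,42,7)])
cv2.imwrite("pics/c2.png",b)
hsv=lambda im:cv2.cvtColor(im,cv2.COLOR_BGR2HSV)
for n,im in(("scene",s),("top",t)):
    m=cv2.inRange(hsv(im),(24,170,120),(33,255,255))
    k,l,st,c=cv2.connectedComponentsWithStats(m)
    print(n,[(st[i].tolist(),c[i].round(1).tolist()) for i in range(1,k) if st[i,4]>25])
E
```

```text
scene [([426, 106, 16, 17, 206], [433.2, 113.4]), ([501, 138, 16, 8, 86], [509.3, 141.3]), ([304, 149, 30, 93, 1252], [317.2, 188.9]), ([348, 176, 16, 40, 303], [355.6, 192.9])]
top [([0, 203, 17, 17, 230], [7.3, 211.7]), ([232, 236, 14, 18, 150], [237.9, 243.8]), ([279, 249, 16, 28, 267], [285.7, 260.8]), ([212, 284, 34, 19, 279], [227.4, 293.1]), ([0, 296, 7, 15, 81], [2.4, 302.9])]
```

View pics/c1.png

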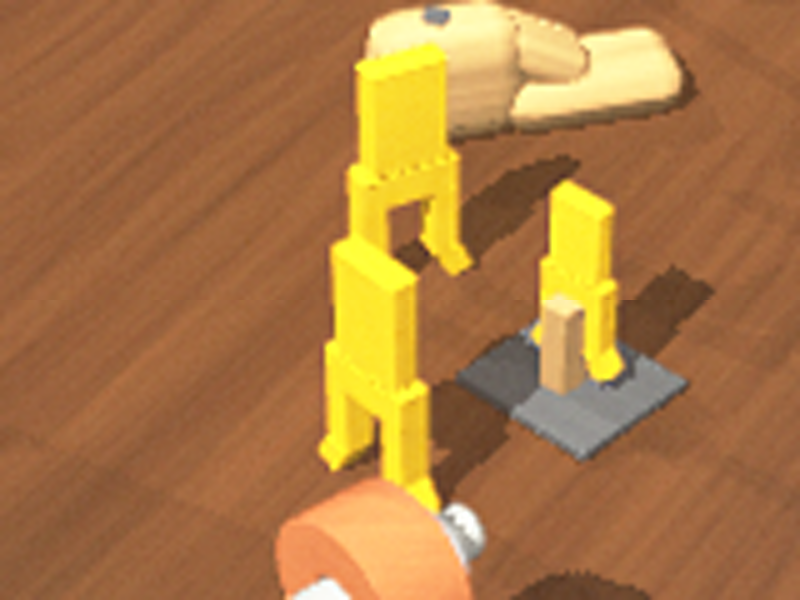

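View pics/c2.png

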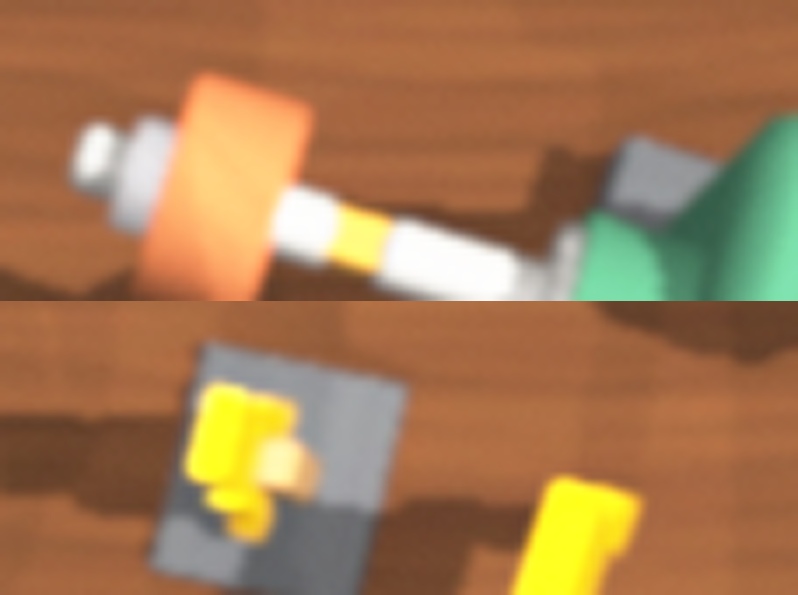

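Confirmed: A, on the grey base astride the wood block (scene (356,195), top (238,244)), is the smallest of the three yellow plates. B and C stand free and are larger. In the top view, the brass neck is at about (381,214), the outboard end of the nose at about (346,204), and the drum sleeve at about (362,208).

```bash
python3 - <<'E'
from h import *
s=cv2.imread("pics/scene0.png");t=cv2.imread("pics/top0.png")
H=lambda im:cv2.cvtColor(im,cv2.COLOR_BGR2HSV)
def comp(im,lo,hi,box,nm):
    x,y,w,h=box; m=cv2.inRange(H(im)[y:y+h,x:x+w],lo,hi)
    k,l,st,c=cv2.connectedComponentsWithStats(m,connectivity=8)
    i=1+np.argmax(st[1:,4]); p=np.argwhere(l==i)[:,::-1]+[x,y]
    rc=cv2.minAreaRect(p.astype(np.float32)); print(nm,st[i,4],p.mean(0).round(2),np.round(rc[0],1),np.round(rc[1],1),round(rc[2],1)); return p
bt=comp(t,(15,90,170),(32,255,255),(370,200,25,28),"brass top")
bs=comp(s,(15,90,120),(32,255,255),(280,255,30,22),"brass scene")
wt=comp(t,(0,0,185),(180,60,255),(366,200,44,32),"white top")
ws=comp(s,(0,0,170),(180,70,255),(262,250,40,40),"white scene")
dt=comp(t,(3,110,120),(16,255,255),(340,180,40,50),"drum top")
ds=comp(s,(3,110,120),(14,255,255),(290,230,50,50),"drum scene")
kt=comp(t,(24,120,246),(34,255,255),(225,230,22,28),"tab top")
h=H(t); print("V tab rows"); print(h[232:258,228:248,2])
P,e=tri(bs.mean(0),bt.mean(0)); print("brass tri",P,e, "onz158",onz("top",*bt.mean(0),156),onz("scene",*bs.mean(0),156))
# spindle direction from white+brass union
for n,pts in(("top",np.vstack([wt,bt])),("scene",np.vstack([ws,bs]))):
    vx,vy,x0,y0=cv2.fitLine(pts.astype(np.float32),cv2.DIST_L2,0,.01,.01).ravel()
    L=60; A=onz(n,x0-15*vx,y0-15*vy,152);B=onz(n,x0+15*vx,y0+15*vy,152);d=(B-A)/np.linalg.norm(B-A);print(n,"line",A,B,np.degrees(np.arctan2(d[1],d[0])))
print("nose/tip etc end z150 top",onz("top",330+80/7,180+155/7,150),"flange",onz("top",330+558/7,180+265/7,150))
E
```

```text
brass top 62 [380.92 213.56] [381.  213.6] [7.4 9. ] 9.5
brass scene 100 [296.41 266.51] [296.7 266.4] [12.1  9.8] 63.4
white top 213 [396.2  218.73] [397.7 219.2] [27.3  9.5] 20.0
white scene 286 [281.12 274.23] [279.8 272.1] [20.8 26.4] 55.5
drum top 796 [361.28 189.85] [359.5 194. ] [28. 39.] 90.0
drum scene 1444 [312.72 255.73] [314.5 254.5] [49. 49.] 90.0
tab top 168 [238.06 243.17] [238.1 243.8] [11.9 16.4] 15.3
V tab rows
[[177 175 176 171 155 139 143 153 155 155 154 154 153 153 153 153 152 152
  150 150]
 [172 172 172 163 148 138 145 155 155 154 154 154 153 154 155 155 157 158
  157 156]
 [167 167 161 148 131 136 161 191 200 183 167 159 153 154 154 155 157 158
  157 155]
 [167 163 151 130 126 152 212 250 255 254 245 227 191 171 165 162 158 158
  157 156]
 [171 166 147 127 132 185 250 255 255 255 255 255 248 240 237 225 204 184
  170 159]
 [172 168 149 128 140 209 255 255 255 255 255 255 255 255 255 255 249 236
  217 179]
 [161 158 141 123 139 220 255 255 255 255 255 255 255 255 255 255 254 254
  244 204]
 [134 131 124 114 141 229 255 255 255 255 255 255 254 254 254 253 253 25
[... 1348 characters left out ...]
9 174 120 102
  103 105]
 [141 152 154 154 152 145 134 123 121 150 190 219 229 228 201 145 105 102
  103 106]
 [143 153 154 154 153 151 147 146 143 144 158 168 170 167 149 117 102 101
  105 108]]
brass tri [597.12121212 -51.3704589  151.63016532] 2.3165875467785537 onz158 [595.34951459 -51.61830814 156.        ] [600.53431395 -53.95357476 156.        ]
top line [598.34711869 -46.53549613 152.        ] [ 575.18550266 -113.72224521  152.        ] -109.02085881277198
scene line [ 576.61738186 -103.6991743   152.        ] [600.56777236 -46.723833   152.        ] 67.19986124860415
nose/tip etc end z150 top [623.54755532  42.34988261 150.        ] flange [ 586.88575633 -120.87765844  150.        ]
```

```bash
python3 - <<'E'
from h import *
t=cv2.imread("pics/top0.png")
g=cv2.cvtColor(t,cv2.COLOR_BGR2HSV)[:,:,2].astype(float)
pts=[]
for u in list(range(378,403)):
    c=213.6+(u-381)*.28; v=np.arange(int(c-9),int(c+10)); col=t[int(c-9):int(c+10),u,1].astype(float)
    k=int(np.argmax(col)); th=(col.max()+col[[0,-1]].mean())/2
    m=np.where(col>th)[0]; a,b=m[0],m[-1]
    f=lambda i,j:i+(th-col[i])/(col[j]-col[i])*(j-i)
    lo=f(a-1,a) if a>0 else np.nan; hi=f(b,b+1) if b<len(col)-1 else np.nan
    pts.append((u,v[0]+(lo+hi)/2,hi-lo))
P=np.array(pts); print(P.round(1).tolist())
ok=abs(P[:,2]-np.nanmedian(P[:,2]))<1.0
Q=P[ok,:2]; a,b=np.polyfit(Q[:,0],Q[:,1],1)
A=onz("top",378,a*378+b,150);B=onz("top",402,a*402+b,150);d=(B-A)/np.linalg.norm(B-A)
print("slope",a,"dir",d,np.degrees(np.arctan2(d[1],d[0])))
n=onz("top",380.92,a*380.92+b,158);print("neck",n,"flange",n+66*d,proj("top",n+66*d-[0,0,8]))
for nm,c in(("nose edge",(120,180)),("sleeve out",(170,183)),("sleeve in",(289,190))):
    w=onz("top",330+c[0]/7,180+c[1]/7,150); print(nm,w,"along",(w-n)@d-66)
C=np.array([(234.3,234.8),(240.0,235.6),(237.2,248.6),(231.4,247.6)])
W=np.array([onz("top",*c,120) for c in C]);print("tab",W.round(1).tolist(),W.mean(0),[np.linalg.norm(W[i]-W[i-1]).round(1) for i in range(4)])
for c in((200,345),(408,385),(155,565)):print("base",onz("top",205+c[0]/7,223+(c[1]-301)/7,8))
print("scene proj tab ctr",proj("scene",W.mean(0)))
for nm,p,z in(("glue",(375,157),100),("tin",(264,163),50),("B",(287,256),150)):print(nm,onz("top",*p,z))
E
```

```text
[[378.0, 212.6, 8.4], [379.0, 213.1, 8.2], [380.0, 213.4, 8.1], [381.0, 213.7, 8.1], [382.0, 214.0, 8.1], [383.0, 214.3, 8.3], [384.0, 214.9, 9.0], [385.0, 215.5, 9.3], [386.0, 215.7, 9.3], [387.0, 215.9, 9.6], [388.0, 216.1, 9.8], [389.0, 216.3, 9.9], [390.0, 216.7, 9.9], [391.0, 217.0, 9.9], [392.0, 217.3, 9.9], [393.0, 217.6, 9.9], [394.0, 217.9, 9.8], [395.0, 218.2, 9.9], [396.0, 218.5, 9.9], [397.0, 218.8, 9.9], [398.0, 219.1, 9.8], [399.0, 219.3, 9.6], [400.0, 219.5, 9.4], [401.0, 219.7, 9.4], [402.0, 220.0, 9.3]]
slope 0.2810117760228705 dir [-0.26644082 -0.96385128  0.        ] -105.45258418873875
neck [593.42348146 -51.3763414  158.        ] flange [ 575.83838729 -114.99052585  158.        ] [407.31327401 222.37851651]
nose edge [614.90828959  28.56873084 150.        ] along -148.77959008558642
sleeve out [614.04262636  11.41711026 150.        ] along -132.01733061769426
sleeve in [612.03421882 -29.34830094 150.        ] along -92.19041512828699
tab [[545.5, 303.4, 120.0], [543.7, 289.3, 120.0], [511.5, 294.9, 120.0], [513.8, 309.2, 120.0]] [528.65586703 299.23676367 120.        ] [np.float64(32.2), np.float64(14.2), np.float64(32.7), np.float64(14.5)]
base [577.89543896 327.50634762   8.        ]
base [563.27889699 246.79033739   8.        ]
base [492.73910903 341.12156524   8.        ]
scene proj tab ctr [355.47218332 178.76812497]
glue [753.63457533 -44.08771085 100.        ]
tin [750.74018336 245.65594031  50.        ]
B [491.58563598 170.35768591 150.        ]
```

```bash
cat >> h.py <<'E'
N0=np.array([593.4,-51.4,158.]); D=np.array([-.2664,-.9639,0])   # neck, finisher y
def tgt(yaw_x,p):  # tool down, tool x at world angle yaw_x (deg)
    a=np.radians(yaw_x); X=np.array([np.cos(a),np.sin(a),0]);Z=np.array([0,0,-1.]);return np.array(p,float),R.from_matrix(np.stack([X,np.cross(Z,X),Z],1))
def plan(T,n):
    s=r.sense();p0=np.array(s["tool_pos"]);R0=R.from_quat(s["tool_rot"]);w=(R0.inv()*T[1]).as_rotvec()
    for i in range(n):
        Ri=R0*R.from_rotvec(w*i/n); print([*(Ri.inv().apply((T[0]-p0)/n)/1000).round(4).tolist(),*(w/n).round(4).tolist()])
E
python3 - <<'E'
from h import *
p=N0-94*D; p[2]=260
plan(tgt(74.55,p),12)
E
```

```text
[-0.0465, -0.0212, -0.0024, -0.0001, 0.0001, 0.121]
[-0.0487, -0.0154, -0.0024, -0.0001, 0.0001, 0.121]
[-0.0502, -0.0094, -0.0024, -0.0001, 0.0001, 0.121]
[-0.0509, -0.0033, -0.0024, -0.0001, 0.0001, 0.121]
[-0.051, 0.0029, -0.0024, -0.0001, 0.0001, 0.121]
[-0.0502, 0.009, -0.0024, -0.0001, 0.0001, 0.121]
[-0.0488, 0.015, -0.0024, -0.0001, 0.0001, 0.121]
[-0.0466, 0.0208, -0.0024, -0.0001, 0.0001, 0.121]
[-0.0438, 0.0263, -0.0024, -0.0001, 0.0001, 0.121]
[-0.0403, 0.0313, -0.0024, -0.0001, 0.0001, 0.121]
[-0.0362, 0.036, -0.0024, -0.0001, 0.0001, 0.121]
[-0.0316, 0.0401, -0.0024, -0.0001, 0.0001, 0.121]
```

Emit:
{"op": "servo_tool", "data": {"motion": [[[-0.0465,-0.021,-0.0025,0,0,0.121,0.4],[-0.0485,-0.0155,-0.0025,0,0,0.121,0.4],[-0.05,-0.0095,-0.0025,0,0,0.121,0.4],[-0.051,-0.0035,-0.0025,0,0,0.121,0.4],[-0.051,0.003,-0.0025,0,0,0.121,0.4],[-0.05,0.009,-0.0025,0,0,0.121,0.4],[-0.049,0.015,-0.0025,0,0,0.121,0.4],[-0.0465,0.021,-0.0025,0,0,0.121,0.4],[-0.044,0.0265,-0.0025,0,0,0.121,0.4],[-0.0405,0.0315,-0.0025,0,0,0.121,0.4],[-0.036,0.036,-0.0025,0,0,0.121,0.4],[-0.0315,0.04,-0.0025,0,0,0.121,0.4]]], "grip_force": 40}}

```text
time: 1.6
tool_pos: [619.6, 38.2, 261.0]
tool_rot: [0.797, 0.604, -0.0, -0.0]
contact_force: [-0.4, 0.6, -0.5]
gripper_width: 0.596
grip_force: 0.0
```

```bash
python3 - <<'E'
from h import *
s=r.sense();print(s["time"],s["tool_pos"],s["gripper_width"],s["joints"],s["contact_force"])
p=N0-94*D; p[2]=260
plan(tgt(74.55,p),1)
E
```

```text
1.6 [619.63914252  38.15281348 260.99517326] 0.5961311321677067 [6.14899945e-02 4.02787263e-01 3.01733634e-01 1.47032561e+00
 1.01253312e-05 1.90644111e+00] [-0.37768434  0.62377589 -0.47673222]
[0.0007, -0.0014, 0.001, -0.0006, 0.0002, -0.0045]
```

Emit:
{"op": "servo_tool", "data": {"motion": [[[0.0005,-0.0015,0.03,0,0,-0.0045,0.4],[0,0,0.04,0,0,0,0.4],[0,0,0,0,0,0,0.4]]]}}

```text
time: 1.98
tool_pos: [615.4, 40.1, 188.3]
tool_rot: [0.795, 0.607, -0.003, -0.002]
contact_force: [-0.4, 0.3, 0.7]
gripper_width: 0.602
grip_force: 0.0
```

```bash
python3 - <<'E'
from h import *
s=r.capture("scene");t=r.capture("top")
z=lambda im,x,y,w,h:cv2.resize(im[y:y+h,x:x+w],(800,300),interpolation=cv2.INTER_CUBIC)
cv2.imwrite("pics/c3.png",np.vstack([z(s,245,215,160,60),z(t,310,170,133,50)]))
E
```

```text
(no output)
```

View pics/c3.png

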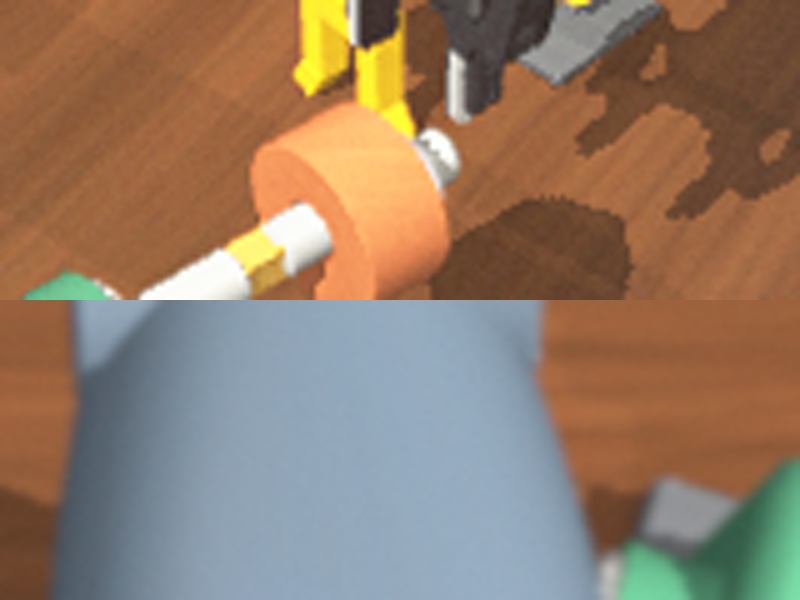

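The scene crop shows the fingertips at about (319,223) and (338,238), with the spindle tip at (333,245) between and below them. The fingers straddle the spindle just outboard of the drum, as intended. The arm hides this area in the top view.

```bash
python3 - <<'E'
from h import *
s=r.sense();print(s["tool_pos"],s["tool_rot"],s["joint_vel"])
p=N0-94*D; p[2]=138
plan(tgt(74.55,p),2)
print(proj("scene",s["tool_pos"]),proj("scene",N0-100*D-[0,0,8]))
E
```

```text
[617.5049835   40.54863746 192.04980632] [ 7.94440980e-01  6.07341354e-01 -9.90180056e-05 -1.02025365e-05] [ 0.00394097 -0.01844696  0.02700482  0.00075903  0.00095633 -0.00121468]
[-0.0005, 0.0006, 0.027, -0.0001, 0.0001, 0.0021]
[-0.0005, 0.0006, 0.027, -0.0001, 0.0001, 0.0021]
[329.53444435 228.88705517] [331.7042518  243.30909682]
```

Emit:
{"op": "servo_tool", "data": {"motion": [[[-0.0005,0.0005,0.027,0,0,0.002,0.4],[-0.0005,0.0005,0.027,0,0,0.002,0.4],[0,0,0,0,0,0,0.4]]]}}

```text
time: 2.45
tool_pos: [617.9, 39.4, 137.6]
tool_rot: [0.796, 0.606, -0.0, -0.0]
contact_force: [-0.4, 0.7, 0.6]
gripper_width: 0.599
grip_force: 0.0
```

Emit:
{"op": "servo_tool", "data": {"motion": [[[-0.01,0,0,0,0,0,0.4],[-0.01,0,0,0,0,0,0.4],[-0.01,0,0,0,0,0,0.4]]]}}

```text
time: 2.82
tool_pos: [610.3, 9.7, 138.4]
tool_rot: [0.796, 0.606, 0.001, 0.0]
contact_force: [0.4, 2.3, 0.8]
gripper_width: 0.601
grip_force: 0.9
```

Emit:
{"op": "servo_tool", "data": {"motion": [[[-0.01,0,0,0,0,0,0.4],[-0.012,0,0,0,0,0,0.4],[-0.012,0,0,0,0,0,0.4],[-0.012,0,0,0,0,0,0.4],[-0.01,0,0,0,0,0,0.4],[-0.006,0,0,0,0,0,0.4]]]}}

```text
time: 3.58
tool_pos: [593.4, -50.2, 137.3]
tool_rot: [0.796, 0.606, -0.0, 0.0]
contact_force: [0.5, 2.2, -0.7]
gripper_width: 0.603
grip_force: 0.8
```

Emit:
{"op": "servo_tool", "data": {"motion": [[[-0.004,0,0,0,0,0,0.4],[-0.004,0,0,0,0,0,0.4],[0,0,0,0,0,0,0.4]]]}}

```text
time: 3.95
tool_pos: [591.5, -57.5, 137.3]
tool_rot: [0.796, 0.606, -0.0, 0.0]
contact_force: [-0.3, 0.4, 0.7]
gripper_width: 0.597
grip_force: 0.0
```

Emit:
{"op": "servo_tool", "data": {"motion": [[[-0.003,0,0,0,0,0,0.4],[-0.002,0,0,0,0,0,0.4],[0,0,0,0,0,0,0.4]]]}}

```text
time: 4.32
tool_pos: [590.2, -62.1, 137.3]
tool_rot: [0.796, 0.606, -0.0, 0.0]
contact_force: [-0.6, 0.8, 0.1]
gripper_width: 0.601
grip_force: 0.2
```

Emit:
{"op": "servo_tool", "data": {"motion": [[[-0.002,0,0,0,0,0,0.4],[-0.001,0,0,0,0,0,0.4],[0,0,0,0,0,0,0.4]]]}}

```text
time: 4.7
tool_pos: [589.5, -64.5, 137.4]
tool_rot: [0.796, 0.606, 0.0, -0.0]
contact_force: [1.1, 4.0, 0.7]
gripper_width: 0.598
grip_force: 2.3
```

Emit:
{"op": "servo_tool", "data": {"motion": [[[-0.001,0,0,0,0,0,0.4],[0,0,0,0,0,0,0.4]]]}}

```text
time: 4.95
tool_pos: [589.5, -64.5, 137.5]
tool_rot: [0.795, 0.606, 0.001, -0.001]
contact_force: [2.3, 9.6, 1.0]
gripper_width: 0.599
grip_force: 4.7
```

Emit:
{"op": "servo_tool", "data": {"motion": [[[-0.001,0,0,0,0,0,0.4],[-0.001,0,0,0,0,0,0.4],[0,0,0,0,0,0,0.4]]]}}

```text
time: 5.32
tool_pos: [589.5, -64.6, 137.6]
tool_rot: [0.795, 0.606, 0.003, -0.002]
contact_force: [3.0, 18.6, 2.2]
gripper_width: 0.597
grip_force: 9.5
```

Force rose to 19 N with no further travel, and the estimated sleeve face is at about -41 mm, so the drum is against the flange. Next I'll retreat and move above the keeper.

Emit:
{"op": "servo_tool", "data": {"motion": [[[0.004,0,0,0,0,0,0.4],[0.03,0,0,0,0,0,0.4],[0.055,0,0,0,0,0,0.4],[0,0,-0.06,0,0,0,0.3],[0,0,-0.06,0,0,0,0.3],[0,0,0,0,0,0,0.3]]]}}

```text
time: 6.08
tool_pos: [614.3, 17.8, 262.3]
tool_rot: [0.796, 0.606, 0.003, 0.003]
contact_force: [0.3, -0.2, -1.0]
gripper_width: 0.703
grip_force: 0.0
```

```bash
python3 - <<'E'
from h import *
s=r.sense();print(s["tool_pos"],s["contact_force"])
plan(tgt(79.7,[528.7,299.2,200]),5)
E
```

```text
[614.29490096  17.75766755 262.34549467] [ 0.25583337 -0.17403314 -1.0355974 ]
[0.0497, -0.0316, 0.0123, 0.0016, -0.0002, -0.0179]
[0.0502, -0.0307, 0.0123, 0.0016, -0.0002, -0.0179]
[0.0508, -0.0297, 0.0124, 0.0016, -0.0002, -0.0179]
[0.0513, -0.0288, 0.0124, 0.0016, -0.0002, -0.0179]
[0.0518, -0.0279, 0.0124, 0.0016, -0.0002, -0.0179]
```

Emit:
{"op": "servo_tool", "data": {"motion": [[[0.0495,-0.0315,0.012,0,0,-0.018,0.3],[0.05,-0.0305,0.012,0,0,-0.018,0.3],[0.051,-0.03,0.012,0,0,-0.018,0.3],[0.0515,-0.029,0.012,0,0,-0.018,0.3],[0.052,-0.028,0.012,0,0,-0.018,0.3],[0,0,0,0,0,0,0.3],[0,0,0,0,0,0,0.3]]]}}

```text
time: 6.95
tool_pos: [525.8, 299.3, 196.6]
tool_rot: [0.767, 0.641, -0.001, 0.0]
contact_force: [-0.0, 0.1, -0.3]
gripper_width: 0.703
grip_force: 0.0
```

```bash
python3 - <<'E'
from h import *
s=r.sense();print(s["tool_pos"],s["contact_force"])
plan(tgt(79.7,[528.7,299.2,80]),4)
s=r.capture("scene");t=r.capture("top")
z=lambda im,x,y,w,h,W:cv2.resize(im[y:y+h,x:x+w],(W,600),interpolation=cv2.INTER_CUBIC)
cv2.imwrite("pics/c4.png",np.hstack([z(s,320,120,70,105,400),z(t,360,180,70,105,400)]))
E
```

```text
[525.76209175 299.25283922 196.55811476] [-0.01677084  0.12078067 -0.28383912]
[0.0002, 0.0007, 0.0291, -0.0001, 0.0004, 0.0002]
[0.0002, 0.0007, 0.0291, -0.0001, 0.0004, 0.0002]
[0.0001, 0.0007, 0.0291, -0.0001, 0.0004, 0.0002]
[0.0001, 0.0007, 0.0291, -0.0001, 0.0004, 0.0002]
```

View pics/c4.png

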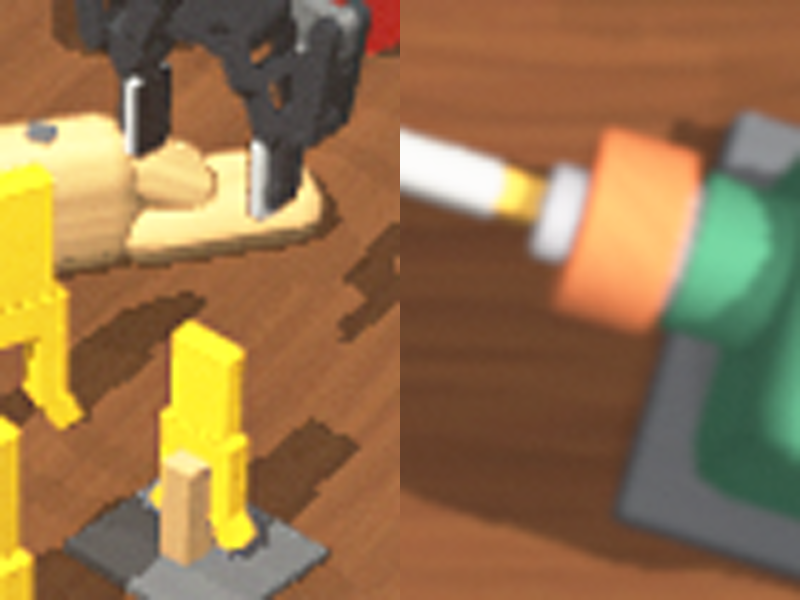

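Left panel: the open fingers are above keeper A, at about (345,147) and (368,158), with the tab at (356,180) below and between them. Right panel, in the top view: the drum is home against the flange, with the sleeve at about (470/380,218) and the brass neck visible just outboard of the nose at (382,214). Descending on the tab.

Emit:
{"op": "servo_tool", "data": {"motion": [[[0,0.0005,0.03,0,0,0,0.3],[0,0.001,0.03,0,0,0,0.3],[0,0.001,0.03,0,0,0,0.3],[0,0.0005,0.02,0,0,0,0.3],[0,0,0.004,0,0,0,0.3],[0,0,0,0,0,0,0.3]]]}}

```text
time: 7.8
tool_pos: [529.6, 298.5, 83.9]
tool_rot: [0.768, 0.64, 0.0, 0.0]
contact_force: [-0.2, -0.1, 0.5]
gripper_width: 0.698
grip_force: 0.0
```

Emit:
{"op": "servo_tool", "data": {"motion": [[[0,0,0,0,0,0,0.5],[0,0,0,0,0,0,0.6],[0,0,0,0,0,0,0.75],[0,0,0,0,0,0,0.75],[0,0,0,0,0,0,0.75]]], "grip_force": 30}}

```text
time: 8.43
tool_pos: [529.4, 299.4, 84.1]
tool_rot: [0.768, 0.641, 0.001, 0.0]
contact_force: [-0.2, -0.8, 6.3]
gripper_width: 0.37
grip_force: 31.4
```

```bash
python3 - <<'E'
from h import *
s=r.sense();print(s)
E
```

```text
{'time': 8.425, 'joints': array([ 5.14815459e-01,  4.58134186e-01, -7.20332305e-02,  1.03935729e+00,
       -2.61827292e-04,  2.26501121e+00]), 'joint_vel': array([-3.33287802e-04, -2.98228932e-05,  7.44929429e-04,  1.48600021e-04,
       -1.56263941e-03,  2.37752470e-03]), 'joint_torque': array([ 2.84571284e-01, -6.38531399e+01,  2.98953331e+01, -3.94985843e-01,
        1.61433988e-01,  1.26303690e-03]), 'tool_pos': array([529.38765274, 299.38122957,  84.09258399]), 'tool_rot': array([7.67606129e-01, 6.40921532e-01, 6.01886564e-04, 2.43159030e-04]), 'contact_force': array([-0.23749857, -0.8181324 ,  6.32828664]), 'moment': array([-0.1789814 ,  0.08752567, -0.00428314]), 'grip_force': 31.393171548843384, 'gripper_width': 0.37044871080148783}
```

Emit:
{"op": "servo_tool", "data": {"motion": [[[0,0,-0.015,0,0,0,0.75],[0,0,-0.03,0,0,0,0.75],[0,0,-0.045,0,0,0,0.75],[0,0,-0.05,0,0,0,0.75],[0,0,-0.045,0,0,0,0.75],[0,0,0,0,0,0,0.75]]], "grip_force": 45}}

```text
time: 9.18
tool_pos: [530.2, 299.9, 272.9]
tool_rot: [0.768, 0.641, 0.003, 0.001]
contact_force: [0.9, -0.4, -2.0]
gripper_width: 0.372
grip_force: 45.0
```

```bash
python3 - <<'E'
from h import *
s=r.sense();print(s["tool_pos"],s["contact_force"],s["gripper_width"])
plan(tgt(74.55,[593.7,-50.3,262]),8)
E
```

```text
[530.18819673 299.92446456 272.85782145] [ 0.89353831 -0.42616769 -2.02948736] 0.3720040440724721
[-0.0417, 0.0156, 0.0013, 0.0006, -0.0006, 0.0113]
[-0.0415, 0.0161, 0.0013, 0.0006, -0.0006, 0.0113]
[-0.0413, 0.0166, 0.0013, 0.0006, -0.0006, 0.0113]
[-0.0411, 0.017, 0.0013, 0.0006, -0.0006, 0.0113]
[-0.0409, 0.0175, 0.0013, 0.0006, -0.0006, 0.0113]
[-0.0407, 0.0179, 0.0013, 0.0006, -0.0006, 0.0113]
[-0.0405, 0.0184, 0.0013, 0.0006, -0.0006, 0.0113]
[-0.0403, 0.0189, 0.0013, 0.0006, -0.0006, 0.0113]
```

Emit:
{"op": "servo_tool", "data": {"motion": [[[-0.025,0.0095,0,0,0,0.0113,0.75],[-0.0415,0.016,0,0,0,0.0113,0.75],[-0.0415,0.0165,0,0,0,0.0113,0.75],[-0.041,0.017,0,0,0,0.0113,0.75],[-0.041,0.0175,0,0,0,0.0113,0.75],[-0.0405,0.018,0,0,0,0.0113,0.75],[-0.0405,0.0185,0,0,0,0.0113,0.75],[-0.0405,0.019,0,0,0,0.0113,0.75],[-0.0165,0.006,0.008,0,0,0,0.75],[0,0,0,0,0,0,0.75],[0,0,0,0,0,0,0.75]]]}}

```text
time: 10.55
tool_pos: [590.5, -50.3, 260.0]
tool_rot: [0.796, 0.606, -0.0, -0.0]
contact_force: [-0.5, 0.1, -1.3]
gripper_width: 0.367
grip_force: 44.9
```

```bash
python3 - <<'E'
from h import *
s=r.sense();print(s["tool_pos"],s["contact_force"],s["gripper_width"])
plan(tgt(74.55,[593.7,-50.3,236]),1)
im=r.capture("scene")
cv2.imwrite("pics/c5.png",cv2.resize(im[200:290,240:360],(800,600),interpolation=cv2.INTER_CUBIC))
E
```

```text
[590.50049193 -50.33674908 260.01677314] [-0.53098574  0.09967537 -1.25051194] 0.3670516022524641
[0.0009, 0.0031, 0.024, -0.0009, -0.0001, 0.0005]
```

View pics/c5.png

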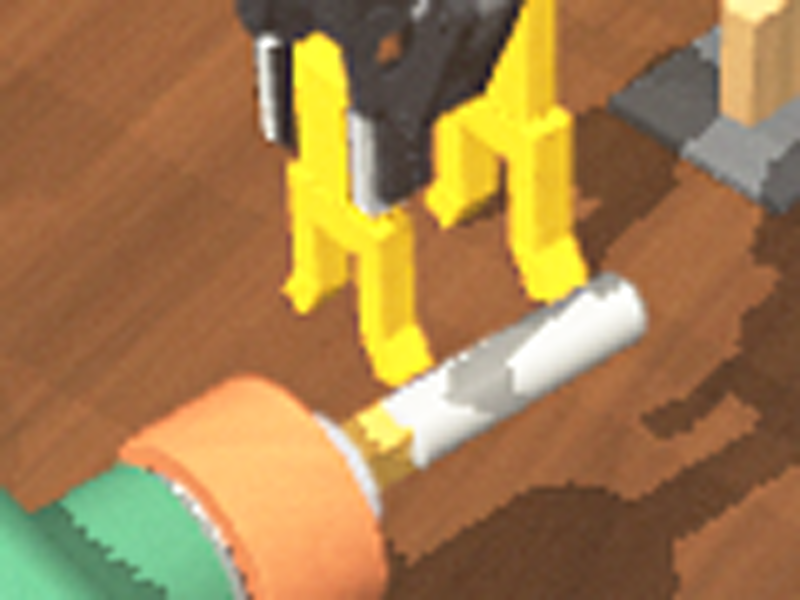

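The scene crop shows the keeper upright in the grip, with its feet at about (285,247) and (300,258), just above and short of the brass neck at (296,264). The drum is home. I'll check the alignment by projection.

```bash
python3 - <<'E'
from h import *
s=r.sense(); T=np.array(s["tool_pos"]); Rm=R.from_quat(s["tool_rot"]).as_matrix()
X,Y=Rm[:,0],Rm[:,1]; O=T-[0,0,24.1]   # X outboard, Y right
k=6.6667
q=lambda P:((proj("scene",P)-[240,200])*k).round(0)
for a,b,c,n in((-6,25,-41,"footR front"),(6,25,-41,"footR back"),(-6,-25,-41,"footL front"),(-6,20,14,"shoulderR front"),(6,20,14,"shR back"),(-6,-20,14,"shL front")):
    print(n,q(O+a*X+b*Y+[0,0,c]))
N=N0-1.3*D
for a,b,c,n in((8,8,0,"flat out R"),(8,-8,0,"flat out L"),(11,9,1,"seam R"),(100,0,-8,"tip ctr")):print(n,q(N+a*X+b*Y+[0,0,c]))
print("px/mm X",(q(N+100*X)-q(N))/100,"Y",(q(N+100*Y)-q(N))/100,"Z",(q(N+[0,0,100])-q(N))/100)
E
```

```text
footR front [390. 382.]
footR back [422. 363.]
footL front [280. 293.]
shoulderR front [371. 231.]
shR back [404. 211.]
shL front [280. 160.]
flat out R [402. 423.]
flat out L [368. 395.]
seam R [412. 418.]
tip ctr [614. 287.]
px/mm X [ 2.5  -1.54] Y [2.27 1.89] Z [-0.15 -2.54]
```

```bash
python3 - <<'E'
from h import *
im=r.capture("scene").astype(np.float32)
X=-D; Yt=np.array([X[1],-X[0],0])  # tool Y at yaw 74.55
N=N0-1.3*D
res=[]
for a in range(14,95,4):
    A=N+a*X-[0,0,8]; u=proj("scene",A); t=proj("scene",A+X)-u; t/=np.linalg.norm(t); n=np.array([-t[1],t[0]])
    if n[1]<0:n=-n
    k=np.arange(-14,14.01,.25); S=np.array([u+i*n for i in k],np.float32)
    c=cv2.remap(im,S[None,:,0],S[None,:,1],cv2.INTER_LINEAR)[0]
    sat=c.max(1)-c.min(1); m=sat<45
    # low-saturation run nearest centre
    i0=np.argmin(np.where(m,abs(k),99)); lo=hi=i0
    while lo>0 and m[lo-1]:lo-=1
    while hi<len(k)-1 and m[hi+1]:hi+=1
    res.append((a,(k[lo]+k[hi])/2,k[hi]-k[lo]))
    mm=(proj("scene",A+Yt)-u)@n
print(np.round(res,2).tolist(),"px per mm Y",mm)
E
```

```text
[[14.0, -1.88, 4.75], [18.0, 1.38, 11.75], [22.0, 1.5, 11.5], [26.0, 1.5, 11.5], [30.0, 1.5, 11.5], [34.0, 1.5, 11.5], [38.0, 1.5, 12.0], [42.0, 1.5, 11.5], [46.0, 1.62, 11.25], [50.0, 1.75, 11.5], [54.0, 1.62, 11.25], [58.0, 1.88, 11.25], [62.0, 2.0, 11.0], [66.0, 1.88, 11.25], [70.0, 2.0, 11.5], [74.0, 1.88, 11.25], [78.0, 2.25, 10.5], [82.0, 2.5, 10.5], [86.0, 2.25, 10.5], [90.0, 2.5, 10.5], [94.0, 2.38, 11.25]] px per mm Y 0.3814648962999433
```

```bash
python3 - <<'E'
from h import *
plan(tgt(73.8,[594.7,-50.3,230]),2)
E
```

```text
[0.0004, 0.0019, 0.0152, -0.0, -0.0001, 0.0072]
[0.0004, 0.0019, 0.0152, -0.0, -0.0001, 0.0072]
```

Emit:
{"op": "servo_tool", "data": {"motion": [[[0.0005,0.002,0.015,0,0,0.007,0.75],[0.0005,0.002,0.015,0,0,0.007,0.75],[0,0,0,0,0,0,0.75],[0,0,0,0,0,0,0.75]]]}}

```text
time: 11.15
tool_pos: [595.0, -51.4, 230.2]
tool_rot: [0.8, 0.6, -0.0, -0.0]
contact_force: [-0.1, -1.0, -0.1]
gripper_width: 0.365
grip_force: 44.9
```

Emit:
{"op": "servo_tool", "data": {"motion": [[[0,0,0.006,0,0,0,0.75],[0,0,0.006,0,0,0,0.75],[0,0,0,0,0,0,0.75]]]}}

```text
time: 11.52
tool_pos: [594.7, -51.5, 217.7]
tool_rot: [0.8, 0.6, -0.0, -0.0]
contact_force: [0.3, 0.7, -1.5]
gripper_width: 0.369
grip_force: 44.9
```

Emit:
{"op": "servo_tool", "data": {"motion": [[[0,0,0.006,0,0,0,0.75],[0,0,0.004,0,0,0,0.75],[0,0,0,0,0,0,0.75]]]}}

```text
time: 11.9
tool_pos: [594.8, -51.4, 207.9]
tool_rot: [0.8, 0.6, -0.0, -0.0]
contact_force: [0.0, 0.4, -1.4]
gripper_width: 0.367
grip_force: 44.9
```

Emit:
{"op": "servo_tool", "data": {"motion": [[[0.001,0,0.005,0,0,0,0.75],[0,0,0.005,0,0,0,0.75],[0,0,0,0,0,0,0.75]]]}}

```text
time: 12.28
tool_pos: [595.0, -50.4, 197.7]
tool_rot: [0.8, 0.6, -0.0, -0.0]
contact_force: [-0.5, 0.5, -1.7]
gripper_width: 0.37
grip_force: 44.9
```

Emit:
{"op": "servo_tool", "data": {"motion": [[[0,0,0.005,0,0,0,0.75],[0,0,0.004,0,0,0,0.75],[0,0,0,0,0,0,0.75]]]}}

```text
time: 12.65
tool_pos: [595.0, -50.5, 188.9]
tool_rot: [0.8, 0.6, -0.0, -0.0]
contact_force: [0.4, -0.0, -1.3]
gripper_width: 0.368
grip_force: 44.9
```

Emit:
{"op": "servo_tool", "data": {"motion": [[[0,0,0.003,0,0,0,0.75],[0,0,0.002,0,0,0,0.75],[0,0,0,0,0,0,0.75]]]}}

```text
time: 13.02
tool_pos: [595.2, -50.5, 184.1]
tool_rot: [0.8, 0.6, -0.0, -0.0]
contact_force: [-0.5, -0.4, -1.2]
gripper_width: 0.371
grip_force: 44.9
```

Down to 184 with no contact so far; expected seating is at about 182.

Emit:
{"op": "servo_tool", "data": {"motion": [[[0,0,0.001,0,0,0,0.75],[0,0,0.001,0,0,0,0.75],[0,0,0,0,0,0,0.75]]]}}

```text
time: 13.4
tool_pos: [595.3, -50.5, 182.3]
tool_rot: [0.8, 0.6, -0.0, 0.0]
contact_force: [-0.0, 0.4, -1.9]
gripper_width: 0.371
grip_force: 45.0
```

Emit:
{"op": "servo_tool", "data": {"motion": [[[0,0,0.001,0,0,0,0.75],[0,0,0,0,0,0,0.75]]]}}

```text
time: 13.65
tool_pos: [595.3, -50.5, 182.1]
tool_rot: [0.8, 0.6, 0.0, 0.0]
contact_force: [-1.5, -0.0, 6.1]
gripper_width: 0.364
grip_force: 45.8
```

Emit:
{"op": "servo_tool", "data": {"motion": [[[0,0,0.0005,0,0,0,0.63],[0,0,0,0,0,0,0.6],[0,0,0,0,0,0,0.55],[0,0,0,0,0,0,0.45],[0,0,0,0,0,0,0.4]]], "grip_force": 20}}

```text
time: 14.28
tool_pos: [595.3, -50.5, 180.7]
tool_rot: [0.8, 0.6, -0.0, -0.0]
contact_force: [-0.3, -0.0, -0.0]
gripper_width: 0.599
grip_force: 0.0
```

Emit:
{"op": "servo_tool", "data": {"motion": [[[0,0,-0.02,0,0,0,0.4],[0,0,-0.04,0,0,0,0.4],[0,0,-0.06,0,0,0,0.4],[0.04,-0.045,0,0,0,0,0.4],[0.04,-0.045,0,0,0,0,0.4],[0.04,-0.045,0,0,0,0,0.4],[0,0,0,0,0,0,0.4],[0,0,0,0,0,0,0.4]]]}}

```text
time: 15.28
tool_pos: [499.5, 102.6, 301.0]
tool_rot: [0.8, 0.6, 0.0, 0.0]
contact_force: [0.2, -1.3, 0.4]
gripper_width: 0.597
grip_force: 0.0
```

```bash
python3 - <<'E'
from h import *
s=r.sense();print(s["tool_pos"],s["contact_force"])
s=r.capture("scene");t=r.capture("top")
z=lambda im,x,y,w,h,W:cv2.resize(im[y:y+h,x:x+w],(W,600),interpolation=cv2.INTER_CUBIC)
cv2.imwrite("pics/c6.png",np.hstack([z(s,250,205,80,100,400*1),z(t,345,170,80,100,400)]))
u=proj("scene",N0+[1.3,1,60]);print("tab top expected crop",(u-[250,205])*[5,6],"neck",(proj("scene",N0+[1.3,1,0])-[250,205])*[5,6])
print("top: tab expected",(proj("top",N0+[1.3,1,60])-[345,170])*[5,6]+[400,0])
E
```

```text
[499.51526838 102.59793387 300.98249622] [ 0.22208976 -1.28052761  0.38347517]
tab top expected crop [218.40507992 217.67470847] neck [224.88699796 351.41266761]
top: tab expected [592.77567819 230.27401883]
```

View pics/c6.png

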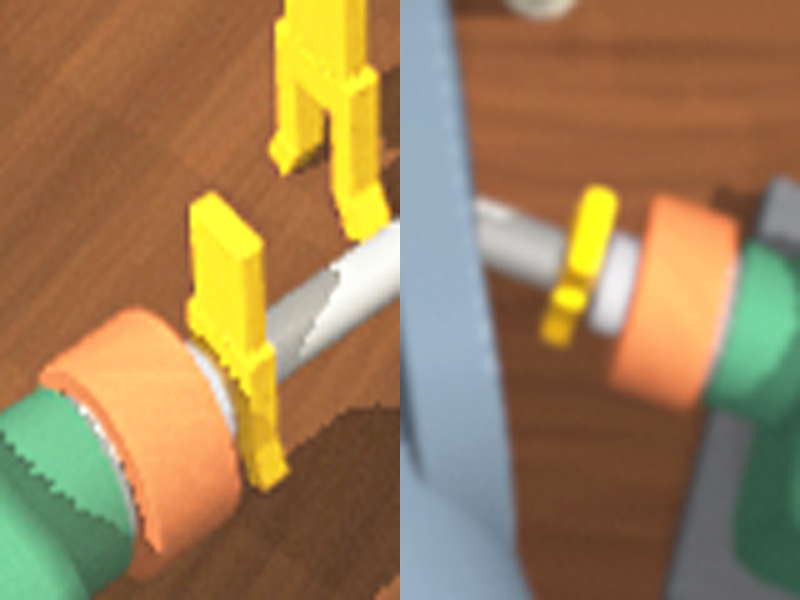

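The scene view (tab top at crop (227,222), expected about (225,225)) and the top view both show the keeper upright astride the neck, just outboard of the nose. Contact came at a roof height of 158 mm, as it should. The drum is against the flange and the gripper is clear, so I'm handing in.

```bash
python3 -c "
from cell import r
print(r.close_job())"
```

```text
the job is handed in; nothing more can be done
None
```

I handed the job in at about 15 s: the drum is home against the flange, the smallest keeper sits upright on the brass neck with the gripper clear, and I never touched the glue bottle, hammer, tin or shoe last; the interface returned no verdict.

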